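Mount the tube rotor on the mixer's splined spindle

TASK

Mount the six-cup tube rotor on the upright splined spindle of the mixer drive: lower it on, rock it back and forth until its teeth mesh, and press it fully home against the spindle's shoulder without forcing it. Then put the red retaining cap upright over the spindle's end, fully down on the rotor's hub, let go, and leave the timer on the bench where it lies.

Things in the scene. Friction and masses are not known exactly. Their poses are not given: they have to be found in the camera images.
- drive: Mixer drive: white housing 170 mm deep (x) x 150 mm wide x 62 mm high incl. feet, with a black control panel on its front (-x) side; fixed to the bench, at any place and a slight yaw. Origin: centre of its underside, on the bench, z up.
- spindle: Upright steel spindle over the middle of the drive. Origin: centre of the top face of its round shoulder (48 mm diameter), 72 mm above the bench, where the rotor's hub comes to rest; z up. Six straight teeth (tip radius 17, 6 mm wide) rise from the shoulder, along its own x axis and every 60 degrees. It turns stiffly (0.6 N m friction) and stays put; start angle varies.
- spindle_tip (a point): Tip of the spindle, on its axis, 100 mm above the shoulder. The core is a plain round pilot of radius 11 mm, tapering over its last 12 mm to radius 6 at the tip. The teeth on it end with flat tops 38 mm above the shoulder.
- rotor: Loose tube rotor, 0.4 kg, 140 mm across: upright aluminium hub (52 mm diameter, 80 mm high, open right through) with six blue cups round it (36 mm diameter, 4 to 36 mm above its underside, centres 52 mm from the axis), along its own x axis and every 60 degrees. Origin: centre of the hub's underside, z up; when home it coincides with the spindle's origin. Grip the hub above the cups.
- rotor_top (a point): Centre of the hub's top, 80 mm above its underside. Bore: six teeth 6.5 mm wide, inward to radius 12.5, on the lowest 30 mm, midway between the cups; a bush of radius 13 in the top 30 mm. It meshes when the cups line up with the spindle's teeth (yaws equal, give or take multiples of 60 degrees; play 6 degrees); else it stops with its underside 38 mm above the shoulder.
- cap: Loose retaining cap, 0.09 kg, 42 mm diameter, 58 mm high: steel skirt (lower 26 mm), fluted red knob above. Stands upright, open end down. Origin: centre of its underside; z up. Bore radius 13 mm, 26 mm deep. Fully down it rests on the hub's top, 80 mm above the spindle's origin, round the 20 mm of spindle that stick out of the hub.
- timer: Bystander: small white timer 68 x 62 x 18 mm, loose on the bench; origin at the centre of its underside. Leave alone.
There are look-alikes about, which are no part of the job. Of the things that look like the cap, take the one that is nearest to the robot's base at the start.

How it is judged:
By the outcome, as a careful person would: the job done as asked, in the order asked, and still so for the second after the job is handed in, with the robot touching nothing.
It also fails if it takes over 72 s, if anything falls off the work surface, if the arm or the gripper's body presses on something with over 40 N, if the wrist force passes 120 N, or if a joint passes its speed limit or range.

ROBOT

A 6-joint arm with a two-finger parallel gripper is mounted at the origin on a cart in front of the work surface, level with it; the furniture and walls round the work are solid. World frame = base frame: x ahead of the robot, y to its left, z up, the work surface at z = 0. Lengths are in mm, angles in degrees, forces in N, time in s.
With the tool pointing down it reaches from about 350 to 850 mm from the base axis. Payload 8.1 kg.
Tool frame: the origin (TCP) lies midway between the tips of the shut fingers; the grasp point (between the pads) lies 19 mm behind it; z points along the fingers, y is the direction in which the jaws open and shut (so a half turn about z gives the same grasp; the last joint's range is limited). The gripper opens to 85 mm and grips with 20 to 120 N. Pads are 22 mm wide; open, the fingers measure 114 mm over their backs; the gripper's body (76 mm by 85 mm) begins 54 mm behind the grasp point. The pads swing forward as they close: fully open they stand 13 mm farther back than shut.
Start: joints at [68.388, 7.471, 85.268, -0, 87.261, -4.893], TCP at [172.584, 574.648, 231.292] pointing down, gripper open.
Joint ranges: [-169.43, 169.43], [-51.17, 129.36], [1.28, 143.12], [-76.62, 256.62], [0, 156.53], [-152.29, 152.29]. Speed limits (degrees/s): [136.94, 136.94, 159.86, 180, 180, 180].

INTERFACE

Orientations are given as [roll, pitch, yaw] about the fixed x, y, z axes, in that order (R = Rz(yaw) Ry(pitch) Rx(roll)).
In Python, from bench import telemetry, snapshot, camera_params, job gives the robot as it stands. The module is installed in compiled form; this text tells all that it offers.
- The arm moves only by the shell command python3 -m jog 'ROWS' [FORCE]. ROWS is JSON, a list that holds one entry, the list of rows, each a list of 7 numbers: the shift along the tool's x, y, z in units of 50 mm (1.0 is 50 mm), then the turn, a rotation vector about the tool's x, y, z in units of 2 pi rad (1.0 is 2 pi rad), then the opening, from 0 (shut) to 1 (fully open). In form: [[[dx, dy, dz, rx, ry, rz, claw], ...]]. A call has 1 to 12 rows; each row shifts and turns the commanded pose from where the row before left it, along the tool's axes as they then stand; what a row does not reach is not made up. A row lasts 1/8 s, in which the tool goes at most 62.5 mm and 10.7 degrees, less where a joint would pass 70% of its speed; a pose out of reach is approached as far as the arm can. A call with a number of a shift or a turn outside -1 to 1 is refused whole. A call with a gripper value outside its range is refused whole. The fingers move at their own pace and stop on an object; FORCE is the grip in N (left out, the last holds). Time passes only in rows, so rows that do not move let the fingers close. It gives the time, the measured TCP pose, the force and the opening at its end, in the units of the state.
- telemetry.sense(): the state, without advancing time (a new reading comes with each control period).
- snapshot(name): name is "scene" or "side" or "wrist"; returns (picture, depth): 400x640x3 uint8, red, green, blue; 400x640 float32, mm along the optical axis (not along the pixel's ray), 0 where there is no reading.
- camera_params(name): a dict with "K" (3x3 intrinsics, pixels), "extrinsics" (4x4, takes a point from camera to world coordinates). Camera axes: x right, y down, z forward; pixel columns grow to the right and rows downward; lengths in mm; the calibration is good to about 2 mm. The wrist camera is an equidistant fisheye: a pixel r from the principal point sees the ray r / f radians off the axis. A picture is of the moment at which its call begins: read the wrist's pose just before it. camera_params takes no time and is no camera call; for the wrist camera it gives the pose at the moment of the call.
- job.hand_in(): hands the job in, once; it reports no verdict.
The state is a dict: "time": time; "joint_pos": joint angles; "qd": joint speeds; "joint_efforts": joint torques, N m; "tool_pos": TCP position; "tcp_rot": TCP orientation; "ft_force": force on the tool from outside, world axes, zero at the start; "wrist_torque": the same for the moment, N m; "finger_gap": finger opening in mm.
Only numpy, scipy, OpenCV 4.12 (cv2) and the standard library are available. Lean on these libraries where they do the work, as an engineer would, in place of code of your own. Each camera call takes 0.05 s, during which the arm holds its last target. There are 200 camera calls.

## Working session

There is one attempt and no reset: what is moved stays moved. The work goes in short steps, Python scripts to look and compute and a shell command to move; the robot and the scene stay as the last step left them, time stands still between calls to the robot, and variables do not carry over. Pictures are saved under pics/ and viewed, about 8 in all and at most 12, crops included, and the job is handed in when it is done.

```bash
mkdir -p pics
cat > h.py <<'E'
import numpy as np, cv2
from bench import telemetry, snapshot, camera_params
def save(n,im): cv2.imwrite(f'pics/{n}.png',cv2.cvtColor(im,cv2.COLOR_RGB2BGR))
def cloud(name):
    P=camera_params(name); im,d=snapshot(name); K=np.array(P['K']);E=np.array(P['extrinsics'])
    v,u=np.mgrid[0:400,0:640]
    x=(u-K[0,2])/K[0,0]; y=(v-K[1,2])/K[1,1]
    if name=='wrist':
        r=np.hypot(x,y); s=np.where(r>1e-6,np.tan(np.minimum(r,1.5))/np.maximum(r,1e-6),1); x=x*s;y=y*s
    p=np.stack([x*d,y*d,d],-1)@E[:3,:3].T+E[:3,3]
    p[d<=0]=np.nan
    return im,d,p,P
E
python3 - <<'E'
from h import *
print(telemetry.sense())
ims=[]
for n in('scene','side'):
    im,d,p,P=cloud(n); np.savez(n,im=im,p=p,d=d); ims.append(im); print(n,np.array(P['extrinsics']).round(2).tolist(),np.array(P['K']).tolist())
    save(n,im)
E
```

```text
{'time': 0.0, 'joint_pos': array([ 6.83893152e+01,  7.51437544e+00,  8.53290063e+01, -2.82323467e-04,
        8.72636456e+01, -4.89391770e+00]), 'qd': array([ 0.15405802,  0.05658081,  0.06681717, -0.08241396, -0.03362616,
        0.07729791]), 'joint_efforts': array([ 5.38456407e-04, -5.69392884e+01, -5.00563216e+01, -6.60617434e-05,
        1.46046866e-02, -2.02289641e-05]), 'tool_pos': array([172.3667743 , 574.12470091, 230.25470983]), 'tcp_rot': array([-1.79893339e+02, -8.84967613e-03,  1.63283238e+02]), 'ft_force': array([ 0.10336908, -0.11172031, -0.75361512]), 'wrist_torque': array([ 0.01895262, -0.03200127,  0.02380444]), 'finger_gap': 85.28650109617547}
scene [[0.66, -0.38, 0.65, -399.72], [-0.76, -0.35, 0.55, -716.07], [0.02, -0.86, -0.51, 831.87], [0.0, 0.0, 0.0, 1.0]] [[452.49828082045394, 0.0, 319.922060877059], [0.0, 452.49828082045394, 196.77767866655236], [0.0, 0.0, 1.0]]
side [[-0.98, -0.1, 0.15, 281.74], [-0.18, 0.64, -0.75, 1176.61], [-0.02, -0.76, -0.65, 1114.17], [0.0, 0.0, 0.0, 1.0]] [[482.29884890978457, 0.0, 316.2696376100724], [0.0, 482.29884890978457, 199.6850598195727], [0.0, 0.0, 1.0]]
```

View pics/scene.png

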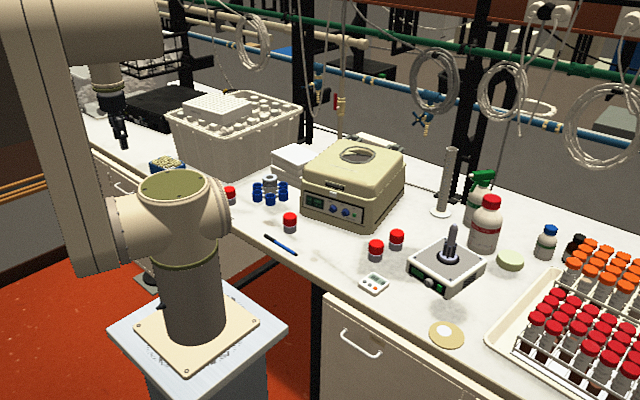

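View pics/side.png

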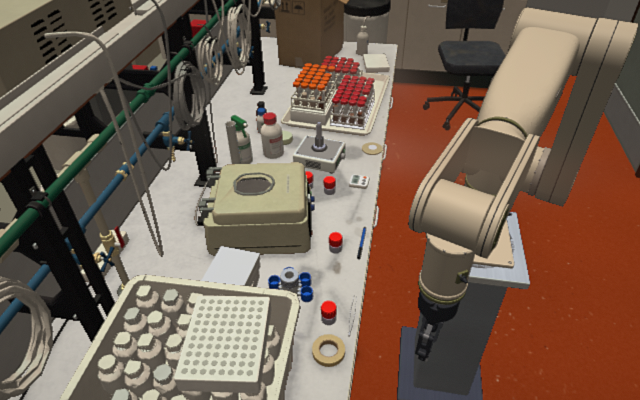

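The views show red-topped things at scene pixels (229,195), (290,222), (376,250) and (397,240). The rotor is at (270,190), the drive at (447,265), and the timer at (373,283). Next I measure them all.

Run:
```python
from h import *
for n in('scene','side'):
    z=np.load(n+'.npz');im,p=z['im'],z['p'];h=cv2.cvtColor(im,cv2.COLOR_RGB2HSV)
    for nm,m in(('red',((h[...,0]<6)|(h[...,0]>172))&(h[...,1]>190)&(h[...,2]>90)),('blue',(h[...,0]>105)&(h[...,0]<125)&(h[...,1]>150)&(h[...,2]>50))):
        m=m&(p[...,2]>5)&(p[...,2]<150)&(p[...,0]>0)
        k,l,s,c=cv2.connectedComponentsWithStats(m.astype(np.uint8))
        for i in range(1,k):
            if s[i,4]<30 or (nm=='red' and c[i][0]>480 and n=='scene'):continue
            q=p[l==i];top=q[q[:,2]>np.nanmax(q[:,2])-6]
            print(n,nm,c[i].round(),s[i,4],'topmid',((np.nanmin(top,0)+np.nanmax(top,0))/2).round(),'mean',np.nanmean(q,0).round(),'r',np.hypot(*np.nanmean(q,0)[:2]).round())
z=np.load('scene.npz');im,p=z['im'],z['p']
for nm,(u0,u1,v0,v1),(zl,zh) in(('hubtop',(255,285,165,205),(70,95)),('shoulder',(425,475,230,275),(66,78)),('spindle',(435,470,215,270),(120,185)),('drive',(400,490,225,300),(50,66)),('timer',(355,392,268,298),(12,25))):
    q=p[v0:v1,u0:u1].reshape(-1,3);q=q[(q[:,2]>zl)&(q[:,2]<zh)]
    print(nm,len(q),q.min(0).round(),q.max(0).round(),((q.min(0)+q.max(0))/2).round())
a=cv2.resize(im[170:300,210:490],None,fx=2.8,fy=2.8,interpolation=cv2.INTER_CUBIC);save('c1',a)
```

```text
scene red [230. 192.] 98 topmid [412. 380.  62.] mean [410. 372.  52.] r 553.0
scene red [290. 219.] 140 topmid [430. 114.  61.] mean [428. 107.  51.] r 441.0
scene red [397. 236.] 169 topmid [ 581. -184.   60.] mean [ 577. -187.   51.] r 606.0
scene red [376. 247.] 184 topmid [ 497. -168.   59.] mean [ 493. -172.   51.] r 522.0
scene blue [153. 168.] 32 topmid [347. 744.  46.] mean [347. 749.  32.] r 825.0
scene blue [257. 192.] 157 topmid [514. 325.  55.] mean [497. 334.  28.] r 599.0
scene blue [283. 191.] 152 topmid [569. 277.  37.] mean [562. 272.  28.] r 625.0
scene blue [270. 199.] 104 topmid [497. 268.  39.] mean [498. 270.  25.] r 567.0
scene blue [550. 229.] 95 topmid [ 844. -528.  106.] mean [ 839. -528.  101.] r 991.0
scene blue [284. 247.] 60 topmid [353.  60.  12.] mean [353.  59.  10.] r 358.0
side red [195.  23.] 34 topmid [ 1434. -1322.   147.] mean [ 1437. -1320.   147.] r 1951.0
side red [139.  67.] 40 topmid [1575. -885.   81.] mean [1587. -897.   75.] r 1823.0
side red [337.  96.] 38 topmid [ 544. -656.  130.] mean [ 546. -652.  125.] r 851.0
side red [309. 176.]
[... 277 characters left out ...]
ean [413. 389.  56.] r 567.0
side blue [261. 110.] 32 topmid [ 847. -522.  107.] mean [ 845. -522.  104.] r 994.0
side blue [362. 238.] 33 topmid [355.  62.  13.] mean [355.  62.  11.] r 361.0
side blue [305. 287.] 262 topmid [495. 310.  38.] mean [494. 301.  23.] r 578.0
side blue [274. 281.] 105 topmid [585. 306.  37.] mean [589. 297.  23.] r 660.0
hubtop 128 [510. 283.  70.] [644. 361.  86.] [577. 322.  78.]
shoulder 144 [ 540. -390.   66.] [ 730. -324.   78.] [ 635. -357.   72.]
spindle 160 [ 558. -362.  120.] [ 579. -340.  175.] [ 569. -351.  148.]
drive 2089 [ 476. -437.   50.] [ 749. -181.   66.] [ 613. -309.   58.]
timer 414 [ 362. -264.   12.] [ 437. -199.   23.] [ 400. -231.   18.]
```

View pics/c1.png

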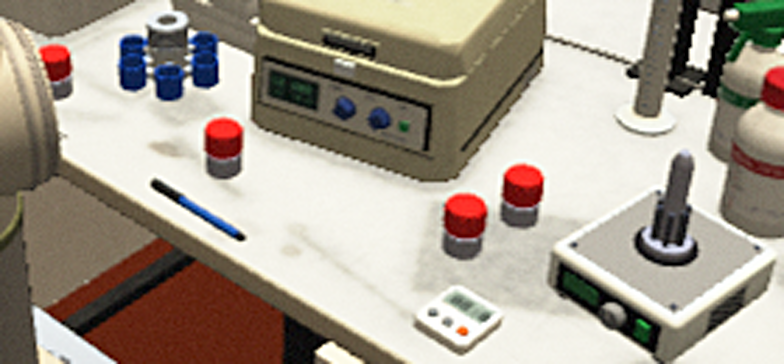

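Four look-alikes, each a red knob on a grey skirt, at scene pixels (230,195), (290,222), (376,250) and (397,240). They lie about 558, 447, 523 and 605 mm from the base. The one at (290,222), about (431,114), is nearest, and the crop confirms it has the red fluted knob and steel skirt. Next I check obstacle heights along the transit paths.

Run:
```python
from h import *
q=np.concatenate([np.load(n+'.npz')['p'].reshape(-1,3) for n in('scene','side')])
q=q[np.isfinite(q).all(1)&(q[:,2]>-20)]
def path(a,b,w):
    a,b=np.array(a,float),np.array(b,float);L=np.linalg.norm(b-a);t=(b-a)/L
    s=(q[:,:2]-a)@t;dd=abs((q[:,:2]-a)@[-t[1],t[0]])
    for s0 in np.arange(0,L,80):
        m=(s>=s0)&(s<s0+80)&(dd<w); z=q[m,2]; z=z[z<600]
        if len(z):print((a+t*s0).round(),np.percentile(z,98).round(),z.max().round())
path((172,574),(540,305),70);print();path((540,305),(569,-352),80)
```

```text
[172. 574.] 597.0 600.0
[237. 527.] 4.0 4.0
[301. 480.] 22.0 25.0
[366. 432.] 61.0 65.0
[430. 385.] 50.0 62.0
[495. 338.] 83.0 86.0

[540. 305.] 81.0 85.0
[544. 225.] 184.0 188.0
[547. 145.] 190.0 194.0
[551.  65.] 188.0 193.0
[554. -15.] 187.0 191.0
[558. -95.] 61.0 112.0
[ 561. -175.] 60.0 63.0
[ 565. -254.] 67.0 105.0
[ 568. -334.] 165.0 178.0
```

```bash
python3 -m jog '[[[-0.8,-0.3,-0.2,0,0,0,1],[-0.9,-0.34,-0.2,0,0,0,1],[-0.9,-0.34,0,0,0,0,1],[-0.9,-0.34,0,0,0,0,1],[-0.9,-0.34,0,0,0,0,1],[-0.9,-0.34,0,0,0,0,1],[-0.9,-0.34,0,0,0,0,1],[-0.9,-0.34,0,0,0,0,1],[-0.6,-0.2,0,0,0,0,1],[0,0,0,0,0,0,1]]]'
python3 - <<'E'
from h import *
im,d,p,P=cloud('wrist');np.savez('w1',im=im,p=p,d=d);save('w1',im);s=telemetry.sense();print(s['tool_pos'],s['tcp_rot'],P)
E
```

```text
time: 1.35
tool_pos: [501.2, 324.1, 250.4]
tcp_rot: [-179.9, -0.0, 163.1]
ft_force: [-0.6, 1.2, -0.6]
finger_gap: 85.4
[500.17849065 325.1840532  250.5686955 ] [-1.79956232e+02 -6.27212156e-02  1.63168150e+02] {'K': array([[309.70691629,   0.        , 319.36275337],
       [  0.        , 309.70691629, 195.96000319],
       [  0.        ,   0.        ,   1.        ]]), 'extrinsics': array([[ 2.91348108e-01,  9.23520465e-01,  2.49451862e-01,
         4.37096917e+02],
       [ 9.56614990e-01, -2.80719566e-01, -7.80018361e-02,
         3.43546233e+02],
       [-2.01027371e-03,  2.61355077e-01, -9.65240634e-01,
         3.93388790e+02],
       [ 0.00000000e+00,  0.00000000e+00,  0.00000000e+00,
         1.00000000e+00]])}
```

View pics/w1.png

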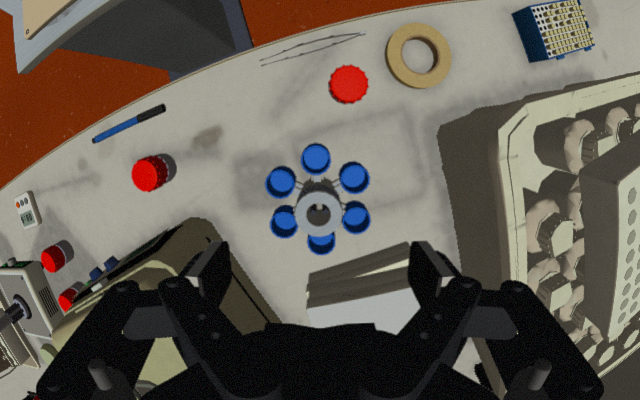

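The wrist view shows the rotor with its hub ring at (319,209) and six cups around it. Casting rays gives its pose.

```bash
cat >> h.py <<'E'
def ray(P,uv,z):
    K=np.array(P['K']);E=np.array(P['extrinsics']);a=(np.atleast_2d(uv)-K[:2,2])/K[0,0]
    r=np.linalg.norm(a,axis=1,keepdims=True);dv=np.c_[a*np.sinc(r/np.pi),np.cos(r)]@E[:3,:3].T
    return E[:3,3]+dv*((z-E[2,3])/dv[:,2])[:,None]
E
python3 - <<'E'
from h import *
P=camera_params('wrist')
z=np.load('w1.npz');im=z['im'];p=z['p'];h=cv2.cvtColor(im,cv2.COLOR_RGB2HSV)
m=(h[...,0]>100)&(h[...,0]<125)&(h[...,1]>120); m[:,:250]=0;m[:,390:]=0;m[:130]=0;m[265:]=0
m&=(p[...,2]>29)&(p[...,2]<45)
k,l,s,c=cv2.connectedComponentsWithStats(m.astype(np.uint8))
C=[]
for i in range(1,k):
    if s[i,4]<60: continue
    cn=max(cv2.findContours((l==i).astype(np.uint8),0,1)[0],key=cv2.contourArea)
    cc,r=cv2.minEnclosingCircle(cn);w=ray(P,cc,36)[0];C.append(w);print(np.round(cc),r,s[i,4],w.round(1),np.nanmean(p[l==i],0).round(1))
C=np.array(C)[:,:2]
from scipy.optimize import least_squares
f=lambda x:(np.linalg.norm(C-x[:2],axis=1)-52)
o=least_squares(f,C.mean(0),loss='soft_l1').x;print('c',o,f(o).round(1))
a=np.degrees(np.arctan2(*(C-o).T[::-1]));print(a.round(1),(a%60).round(1))
ht=(p[...,2]>74)&(p[...,2]<90);ht[:,:270]=0;ht[:,370:]=0;ht[:170]=0;ht[250:]=0
cn=max(cv2.findContours(ht.astype(np.uint8),0,1)[0],key=cv2.contourArea)
e=cv2.fitEllipse(cn);print(e,ray(P,e[0],80),np.nanmean(p[ht],0))
E
```

```text
[316. 160.] 15.116316795349121 200 [485.  324.3  36. ] [486.8 322.8  35.3]
[354. 178.] 15.041874885559082 223 [519.7 361.4  36. ] [521.5 360.5  34.7]
[280. 183.] 14.773528099060059 214 [499.9 275.1  36. ] [501.8 273.   35. ]
[356. 219.] 14.170027732849121 213 [569.6 350.1  36. ] [571.7 349.5  34.6]
[284. 224.] 14.019410133361816 206 [549.6 263.3  36. ] [550.8 260.3  34.8]
[321. 241.] 13.76707649230957 137 [584.9 300.6  36. ] [594.3 297.8  34.6]
c [534.94388888 312.4578072 ] [-0.6 -0.8 -0.8 -0.8 -0.7 -0.7]
[ 166.7  107.3 -133.2   47.4  -73.4  -13.3] [46.7 47.3 46.8 47.4 46.6 46.7]
((318.0207214355469, 212.89341735839844), (45.75690460205078, 47.01978302001953), 92.59009552001953) [[534.46602981 312.58351207  80.        ]] [535.68327406 311.30424698  79.89379758]
```

```bash
python3 -m jog '[[[0,0,-0.15,0,0,0.0278,1],[0,0,-0.15,0,0,0.0278,1],[0,0,-0.15,0,0,0.0278,1],[0,0,-0.15,0,0,0.0278,1]]]'
python3 -m jog '[[[-0.95,-0.52,0,0,0,0,1],[-0.95,-0.52,0,0,0,0,1],[-0.95,-0.52,0,0,0,0,1],[-0.95,-0.52,0,0,0,0,1],[-0.95,-0.52,0,0,0,0,1],[-0.95,-0.52,0,0,0,0,1],[-0.95,-0.52,0,0,0,0,1],[-0.95,-0.52,0,0,0,0,1],[-0.95,-0.52,0,0,0,0,1],[-0.95,-0.52,0,0,0,0,1],[-0.95,-0.52,0,0,0,0,1],[-0.95,-0.52,0,0,0,0,1]]]'
python3 -m jog '[[[0,0,0,0,0,0,1],[0,0,0,0,0,0,1]]]'
python3 - <<'E'
from h import *
im,d,p,P=cloud('wrist');np.savez('w2',im=im,p=p,d=d)
a=im.copy();save('w2',np.vstack([a[:, :],]));s=telemetry.sense();print(s['tool_pos'],s['tcp_rot'],s['time'])
for zl,zh in((66,76),(100,115),(160,180)):
    m=(p[...,2]>zl)&(p[...,2]<zh)
    k,l,st,c=cv2.connectedComponentsWithStats(m.astype(np.uint8))
    for i in np.argsort(-st[1:,4])[:4]+1: print(zl,c[i].round(1),st[i].tolist(),np.nanmean(p[l==i],0).round(1))
E
```

```text
time: 1.9
tool_pos: [498.7, 327.0, 281.3]
tcp_rot: [-180.0, -0.0, 123.0]
ft_force: [0.4, -0.2, -0.5]
finger_gap: 85.5
time: 3.4
tool_pos: [551.9, -321.9, 281.2]
tcp_rot: [180.0, -0.0, 123.3]
ft_force: [0.6, -0.1, 0.5]
finger_gap: 85.4
time: 3.65
tool_pos: [551.7, -320.4, 280.9]
tcp_rot: [180.0, -0.1, 123.3]
ft_force: [0.3, 1.2, -0.2]
finger_gap: 85.5
[ 551.85161342 -320.01744586  281.2257939 ] [ 1.79979758e+02 -4.22244249e-02  1.23335286e+02] 3.7
66 [499.7  67.3] [431, 0, 160, 136, 704] [672.7 -74.6  70.9]
66 [318.2 195.2] [299, 182, 40, 35, 521] [ 565.  -345.    72.1]
66 [494.  267.9] [481, 257, 36, 31, 182] [ 839.1 -296.4   71.1]
66 [584.6 322.1] [571, 305, 29, 35, 155] [1173.9 -270.3   71.1]
100 [517.3  64.7] [445, 0, 164, 138, 1226] [675.7 -73.2 107.5]
100 [594.  332.2] [578, 313, 32, 39, 268] [1173.8 -271.9  107.6]
100 [510.6 276. ] [493, 268, 42, 22, 262] [ 842.  -288.4  107.1]
100 [320.2 206.6] [303, 196, 33, 25, 245] [ 568.4 -345.9  108.6]
160 [553.9  57.1] [480, 0, 160, 129, 2753] [676.1 -70.1 171.7]
160 [611.8 349.9] [594, 328, 37, 44, 408] [1173.7 -272.3  170.2]
160 [318.8 230.8] [308, 220, 23, 22, 401] [ 569.6 -350.2  167.9]
160 [600.8 285.5] [587, 270, 28, 36, 360] [ 959.3 -213.6  169.4]
```

Run:
```python
from h import *
im=np.load('w2.npz')['im'];save('w2c',cv2.resize(im[130:270,220:420],None,fx=4,fy=4,interpolation=cv2.INTER_CUBIC))
```

```text
(no output)
```

View pics/w2c.png

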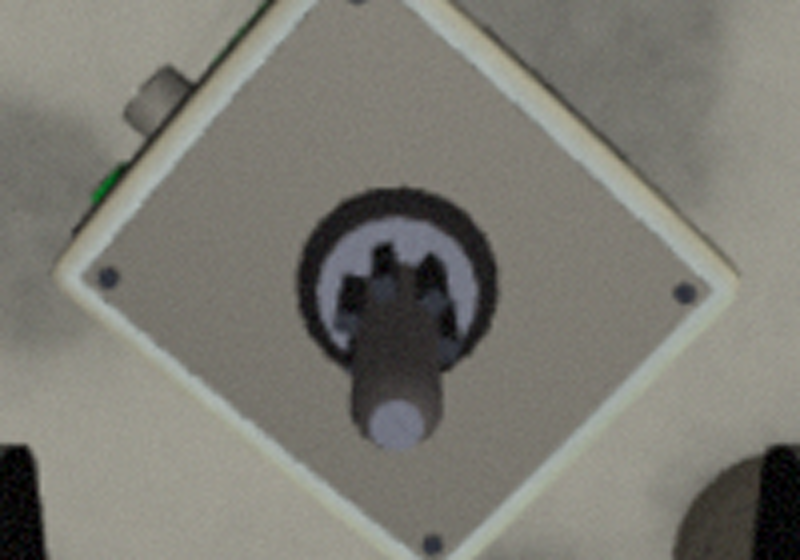

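The crop shows the drive with its spindle. The tip disc is at crop (396,425), and four tooth tops show at about (347,322), (383,287), (432,298) and (450,350).

Run:
```python
from h import *
P=camera_params('wrist')
g=lambda L:np.array([[220+(x+.5)/4-.5,130+(y+.5)/4-.5] for x,y in L])
t=ray(P,g([(396,425)]),172)[0];print('tip',t)
p=np.load('w2.npz')['p'];im=np.load('w2.npz')['im']
m=(p[...,2]>170)&(p[...,2]<176);m[:,:300]=0;m[:,340:]=0
# shoulder: bright lilac ring near z 72
gr=(im.astype(int).sum(-1)>390)&(abs(p[...,2]-72)<4);gr[:,:290]=0;gr[:,350:]=0
ys,xs=np.nonzero(gr);w=ray(P,np.c_[xs,ys],72);
up=w[:, :2];print('shoulder pts',len(w),w.min(0),w.max(0))
cn=max(cv2.findContours(gr.astype(np.uint8),0,1)[0],key=cv2.contourArea)[:,0]
b=ray(P,cn,72)[:,:2]
from scipy.optimize import least_squares
f=lambda x:np.minimum(0,0)+(np.linalg.norm(b-x,axis=1)-24)
o=least_squares(f,t[:2],loss='cauchy',f_scale=.7).x;print('shoulder c',o)
q=ray(P,g([(347,322),(383,287),(432,298),(450,350)]),110)[:,:2]
for c in(t[:2],o,(t[:2]+o)/2):
    d=q-c;print(np.hypot(*d.T).round(1),(np.degrees(np.arctan2(d[:,1],d[:,0]))%60).round(1))
```

```text
tip [ 571.48744993 -352.77365     172.        ]Traceback (most recent call last):
  File "<stdin>", line 10, in <module>
    return umr_minimum(a, axis, None, out, keepdims, initial, where)
ValueError: zero-size array to reduction operation minimum which has no identity
```

Run:
```python
from h import *
from scipy.optimize import least_squares
P=camera_params('wrist')
g=lambda L:np.array([[220+(x+.5)/4-.5,130+(y+.5)/4-.5] for x,y in L])
t=ray(P,g([(396,425)]),172)[0]
# light shoulder disc rim points read from crop
b=ray(P,g([(316,290),(330,248),(362,222),(398,214),(440,228),(468,258),(477,295)]),72)[:,:2]
f=lambda x:np.linalg.norm(b-x[:2],axis=1)-x[2]
o=least_squares(f,[*t[:2],24]).x;print('shoulder',o,f(o).round(1))
q=ray(P,g([(347,322),(383,287),(432,298),(450,350)]),110)[:,:2]
for c in(t[:2],o[:2],(t[:2]+o[:2])/2):
    d=q-c;print(c,np.hypot(*d.T).round(1),(np.degrees(np.arctan2(d[:,1],d[:,0]))%60).round(1))
```

```text
shoulder [ 570.96102715 -352.30762981   23.86245161] [-0.1  0.   0.   0.2 -0.2 -0.1  0.1]
[ 571.48744993 -352.77365   ] [13.8 14.1 14.2 14.9] [16.8 18.  21.7 17.8]
[ 570.96102715 -352.30762981] [13.4 13.4 13.8 15.3] [19.3 17.9 19.3 15.5]
[ 571.22423854 -352.54063991] [13.6 13.7 14.  15.1] [18.  18.  20.5 16.6]
```

```bash
python3 - <<'E'
from h import *
q=np.concatenate([np.load(n+'.npz')['p'].reshape(-1,3) for n in('w1','scene','side')]);q=q[np.isfinite(q).all(1)&(q[:,2]<220)&(q[:,2]>38)]
for c in((534.9,312.4),(431,114)):
    r=np.hypot(q[:,0]-c[0],q[:,1]-c[1]);m=(r>30)&(r<110)
    a=np.degrees(np.arctan2(q[m,1]-c[1],q[m,0]-c[0]))
    for k in range(-180,180,30):
        s=(a>=k)&(a<k+30)
        if s.sum()>3:print(c,k,s.sum(),np.percentile(r[m][s],3).round(),np.percentile(q[m,2][s],97).round())
E
python3 -m jog '[[[0.9,0.555,0,0,0,0,1],[0.9,0.555,0,0,0,0,1],[0.9,0.555,0,0,0,0,1],[0.9,0.555,0,0,0,0,1],[0.9,0.555,0,0,0,0,1],[0.9,0.555,0,0,0,0,1],[0.9,0.555,0,0,0,0,1],[0.9,0.555,0,0,0,0,1],[0.9,0.555,0,0,0,0,1],[0.9,0.555,0,0,0,0,1],[0.9,0.555,0,0,0,0,1],[0.9,0.555,0,0,0,0,1]]]'
python3 -m jog '[[[0,0,0.9,0,0,0,1],[0,0,0.9,0,0,0,1],[0,0,0.9,0,0,0,1],[0,0,0.4,0,0,0,1],[0,0,0,0,0,0,1]]]'
```

```text
(534.9, 312.4) -180 7 41.0 40.0
(534.9, 312.4) -150 13 33.0 58.0
(534.9, 312.4) -120 7 40.0 41.0
(534.9, 312.4) -90 9 37.0 40.0
(534.9, 312.4) -30 1331 100.0 105.0
(534.9, 312.4) 0 1117 101.0 105.0
(534.9, 312.4) 90 6 35.0 42.0
(534.9, 312.4) 120 4 37.0 41.0
(534.9, 312.4) 150 10 34.0 41.0
(431, 114) -60 33 105.0 95.0
(431, 114) -30 1239 82.0 175.0
(431, 114) 0 2823 81.0 175.0
time: 5.2
tool_pos: [532.1, 315.7, 282.1]
tcp_rot: [179.9, -0.0, 123.4]
ft_force: [1.2, -0.3, 0.0]
finger_gap: 85.4
time: 5.82
tool_pos: [532.4, 312.7, 125.4]
tcp_rot: [-179.9, -0.0, 123.3]
ft_force: [0.4, -0.1, -0.0]
finger_gap: 85.3
```

```bash
python3 -m jog '[[[-0.03,0.04,0.5,0,0,0,1],[0,0,0.5,0,0,0,1],[0,0,0.4,0,0,0,1],[0,0,0.25,0,0,0,1],[0,0,0,0,0,0,1],[0,0,0,0,0,0,0],[0,0,0,0,0,0,0],[0,0,0,0,0,0,0],[0,0,0,0,0,0,0],[0,0,0,0,0,0,0],[0,0,0,0,0,0,0]]]' 60
```

```text
time: 7.2
tool_pos: [537.4, 312.8, 45.2]
tcp_rot: [179.9, 0.0, 123.3]
ft_force: [1.2, -0.6, 6.3]
finger_gap: 50.1
```

```bash
python3 -m jog '[[[0,0,-0.2,0,0,0,0],[0,0,-0.4,0,0,0,0],[0,0,-0.8,0,0,0,0],[0,0,-0.9,0,0,0,0],[0,0,-0.9,0,0,0,0],[0,0,-0.9,0,0,0,0],[0,0,-0.8,0,0,0,0],[0,0,-0.3,0,0,0,0],[0,0,0,0,0,0,0]]]'
python3 - <<'E'
from h import *
P=camera_params('wrist');im,d,p,P=cloud('wrist');save('w3',im);np.savez('w3',im=im,p=p);s=telemetry.sense();print(s['tool_pos'],s['tcp_rot'],s['ft_force'],s['finger_gap'])
E
```

```text
time: 8.32
tool_pos: [536.7, 312.4, 304.7]
tcp_rot: [179.9, 0.0, 123.3]
ft_force: [0.0, -1.2, -5.1]
finger_gap: 49.7
[536.06812398 312.09176441 302.73553886] [-1.79933092e+02 -7.64721090e-03  1.23247702e+02] [-0.34017811  0.18362397 -5.03834075] 49.52957624338899
```

View pics/w3.png

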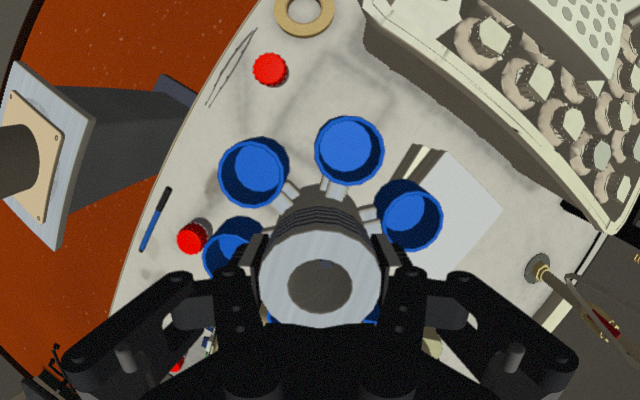

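The rotor is held upright by its hub. Cup rims show at (252,173), (349,150) and (411,216), and the hub top at (320,285). I check its pose in the hand.

Run:
```python
from h import *
from scipy.optimize import least_squares
P=camera_params('wrist');z=np.load('w3.npz');im,p=z['im'],z['p'];h=cv2.cvtColor(im,cv2.COLOR_RGB2HSV)
hub=p[275:300,270:285].reshape(-1,3);zt=np.nanmedian(hub[:,2]);print('hub top z',zt)
m=((h[...,0]>100)&(h[...,0]<125)&(h[...,1]>120)).astype(np.uint8)
k,l,st,c=cv2.connectedComponentsWithStats(m)
C=[]
for i in range(1,k):
    if st[i,4]<1500 or c[i][1]>235:continue
    q=p[l==i];print(c[i].round(),st[i,4],np.nanmax(q[:,2]))
    # rim: topmost points
    mm=(l==i)&(abs(p[...,2]-(zt-44))<4);ys,xs=np.nonzero(mm);cc,r=cv2.minEnclosingCircle(np.c_[xs,ys].astype(np.float32))
    w=ray(P,cc,zt-44)[0];C.append(w[:2]);print(cc,r,w)
C=np.array(C);f=lambda x:np.linalg.norm(C-x,axis=1)-52
t=telemetry.sense()['tool_pos'];o=least_squares(f,t[:2]).x;d=C-o;print(o,f(o),np.degrees(np.arctan2(d[:,1],d[:,0]))%60,t)
mm=(abs(p[...,2]-zt)<3)&(im.astype(int).sum(-1)>300);mm[:,:255]=0;mm[:,385:]=0;mm[:230]=0
ys,xs=np.nonzero(mm);w=ray(P,np.c_[xs,ys],zt);print('hub ext',w.min(0),w.max(0),(w.min(0)+w.max(0))/2)
```

```text
hub top z 339.8269204183637
[349. 150.] 3866 298.37841234365357
(348.7544250488281, 149.957763671875) 35.58163833618164 [520.33668327 360.56986042 295.82692042]
[253. 172.] 3910 297.7312980705069
(251.0579833984375, 173.72596740722656) 34.21508026123047 [486.15640612 324.22869729 295.82692042]
[408. 215.] 3625 324.86662587375156
(411.3513488769531, 219.64865112304688) 31.988327026367188 [568.86497065 349.12255218 295.82692042]
[535.51279566 310.08959256] [ 0.71216017 -0.65832618 -0.65859845] [46.73259326 44.01460237 49.48737452] [536.06812398 312.09176441 302.73553886]
hub ext [510.4304695  287.65867823 339.82692042] [559.89672987 336.89666402 339.82692042] [535.16359969 312.27767112 339.82692042]
```

```bash
python3 -m jog '[[[0,0,0,0,0,0.0263,0],[0,0,0,0,0,0.0263,0],[0,0,0,0,0,0.0263,0],[-0.6,-0.03,0,0,0,0,0],[-0.95,-0.03,0,0,0,0,0],[-0.95,-0.03,0,0,0,0,0],[-0.95,-0.03,0,0,0,0,0],[-0.95,-0.03,0,0,0,0,0],[-0.95,-0.03,0,0,0,0,0],[-0.95,-0.03,0,0,0,0,0],[-0.95,-0.03,0,0,0,0,0],[-0.95,-0.03,0,0,0,0,0]]]'
python3 -m jog '[[[-0.95,-0.03,0,0,0,0,0],[-0.95,-0.03,0,0,0,0,0],[-0.95,-0.03,0,0,0,0,0],[-0.95,-0.03,0,0,0,0,0],[-0.95,-0.03,0,0,0,0,0],[-0.4,-0.03,0,0,0,0,0],[0,0,0,0,0,0,0],[0,0,0,0,0,0,0]]]'
python3 - <<'E'
from h import *
P=camera_params('wrist');im,d,p,P=cloud('wrist');np.savez('w4',im=im,p=p);s=telemetry.sense();print(s['tool_pos'],s['tcp_rot'],s['ft_force'],s['finger_gap'])
for k in range(4):
 s=telemetry.sense();print(s['tool_pos'])
zt=np.nanmedian(p[275:300,270:285,2]);mm=(abs(p[...,2]-zt)<3)&(im.astype(int).sum(-1)>300);mm[:,:255]=0;mm[:,385:]=0;mm[:230]=0
ys,xs=np.nonzero(mm);w=ray(P,np.c_[xs,ys],zt);print('hub',zt,(w.min(0)+w.max(0))/2)
E
```

```text
time: 9.88
tool_pos: [556.3, -98.7, 300.7]
tcp_rot: [-179.8, -0.1, 94.8]
ft_force: [0.4, 0.3, -4.7]
finger_gap: 49.5
time: 10.88
tool_pos: [570.2, -353.6, 302.4]
tcp_rot: [-179.9, -0.1, 94.9]
ft_force: [0.0, 0.2, -3.4]
finger_gap: 49.6
[ 570.43315089 -353.3857291   303.01234531] [-1.79952991e+02 -7.37091665e-02  9.49114146e+01] [ 0.09518508  0.95060944 -3.8181578 ] 49.9118229666005
[ 570.43315089 -353.3857291   303.01234531]
[ 570.43315089 -353.3857291   303.01234531]
[ 570.43315089 -353.3857291   303.01234531]
[ 570.43315089 -353.3857291   303.01234531]
hub 337.53552955090265 [ 569.5397835  -353.07420087  337.53552955]
```

```bash
python3 -m jog '[[[0.01,0.03,0.5,0,0,0,0],[0,0,0.6,0,0,0,0],[0,0,0.4,0,0,0,0],[0,0,0.2,0,0,0,0],[0,0,0.2,0,0,0,0],[0,0,0,0,0,0,0]]]'
python3 -m jog '[[[0,0,0.2,0,0,0,0],[0,0,0.2,0,0,0,0],[0,0,0.2,0,0,0,0],[0,0,0.2,0,0,0,0],[0,0,0,0,0,0,0]]]'
```

```text
time: 11.68
tool_pos: [571.7, -354.0, 208.5]
tcp_rot: [-180.0, -0.0, 94.8]
ft_force: [0.6, -0.2, -3.7]
finger_gap: 50.1
time: 12.3
tool_pos: [571.6, -353.3, 168.0]
tcp_rot: [-180.0, -0.1, 94.9]
ft_force: [-0.7, 3.6, -7.1]
finger_gap: 49.8
```

```bash
python3 -m jog '[[[0,0,0.1,0,0,0,0],[0,0,0.1,0,0,0,0],[0,0,0.06,0,0,0,0],[0,0,0,0,0,0,0]]]'
python3 -m jog '[[[0,0,0.06,0,0,0,0],[0,0,0.06,0,0,0,0],[0,0,0,0,0,0,0]]]'
```

```text
time: 12.8
tool_pos: [572.0, -353.3, 156.3]
tcp_rot: [180.0, -0.1, 94.9]
ft_force: [-1.2, 5.9, -3.6]
finger_gap: 49.9
time: 13.18
tool_pos: [572.2, -353.1, 150.5]
tcp_rot: [180.0, -0.1, 94.9]
ft_force: [-1.0, 7.1, -2.9]
finger_gap: 49.6
```

```bash
python3 -m jog '[[[0.015,0,0.08,0,0,0,0],[0,0,0.08,0,0,0,0],[0,0,0.08,0,0,0,0],[0,0,0,0,0,0,0]]]'
python3 -m jog '[[[0,0,0,0,0,0.012,0],[0,0,0,0,0,-0.024,0],[0,0,0,0,0,0.012,0]]]';python3 -c "
from bench import telemetry;s=telemetry.sense();print(s['ft_force'],s['wrist_torque'])"
```

```text
time: 13.68
tool_pos: [572.1, -352.6, 138.3]
tcp_rot: [180.0, -0.1, 94.9]
ft_force: [-0.8, 5.6, -4.4]
finger_gap: 49.7
time: 14.05
tool_pos: [572.2, -352.6, 138.4]
tcp_rot: [180.0, -0.1, 94.9]
ft_force: [-1.3, 7.2, -4.4]
finger_gap: 49.9
[-1.31600079  7.17003758 -4.43373182] [1.40506952 0.22896124 0.07805895]
```

The underside is at about 94 mm, below the tooth tops at 110, so the teeth have meshed. I carry on down gently.

```bash
python3 -m jog '[[[0.01,0,0.1,0,0,0,0],[0,0,0.1,0,0,0,0],[0,0,0.1,0,0,0,0],[0,0,0.06,0,0,0,0],[0,0,0,0,0,0,0]]]'
python3 -m jog '[[[0,0,0.03,0,0,0,0],[0,0,0.03,0,0,0,0],[0,0,0,0,0,0,0]]]'
```

```text
time: 14.68
tool_pos: [572.1, -352.2, 120.4]
tcp_rot: [180.0, -0.0, 94.9]
ft_force: [-0.5, 5.7, -3.0]
finger_gap: 49.7
time: 15.05
tool_pos: [572.2, -352.3, 117.8]
tcp_rot: [179.9, -0.0, 94.9]
ft_force: [-0.8, 4.8, -1.6]
finger_gap: 50.1
```

```bash
python3 -m jog '[[[0,0,0.03,0,0,0,0],[0,0,0.02,0,0,0,0],[0,0,0,0,0,0,0]]]'
python3 -m jog '[[[0,0,0.03,0,0,0,0],[0,0,0,0,0,0,0]]]'
```

```text
time: 15.42
tool_pos: [572.3, -352.3, 117.4]
tcp_rot: [179.9, -0.0, 94.9]
ft_force: [-7.0, 11.0, 11.1]
finger_gap: 50.1
time: 15.68
tool_pos: [572.4, -352.4, 117.3]
tcp_rot: [179.9, 0.0, 94.9]
ft_force: [-10.9, 13.0, 19.0]
finger_gap: 49.8
```

```bash
python3 -m jog '[[[0,0,-0.03,0,0,0,0],[0,0,0,0,0,0,1],[0,0,0,0,0,0,1],[0,0,0,0,0,0,1],[0,0,0,0,0,0,1],[0,0,-0.3,0,0,0,1],[0,0,-0.7,0,0,0,1],[0,0,-0.9,0,0,0,1],[0,0,-0.9,0,0,0,1],[0,0,-0.4,0,0,0,1],[0,0,0,0,0,0,1]]]'
python3 - <<'E'
from h import *
P=camera_params('wrist');im,d,p,P=cloud('wrist');np.savez('w5',im=im,p=p);s=telemetry.sense();print(s['tool_pos'],s['tcp_rot'],s['ft_force'],s['finger_gap'])
r=np.hypot(p[...,0]-571.2,p[...,1]+352.5);g=np.isfinite(r)
for a,b,zl in((0,5,150),(15,25,140),(36,68,90)):
    q=p[g&(r>a)&(r<b)&(p[...,2]>zl)];print(a,b,len(q),np.percentile(q[:,2],[5,25,50,75,95]).round(1))
m=g&(r<27)&(abs(p[...,2]-152)<4);q=p[m];print((q.min(0)+q.max(0))/2)
ys,xs=np.nonzero(g&(r<75)&(p[...,2]>70));print(xs.min(),xs.max(),ys.min(),ys.max())
c=im[max(ys.min()-10,0):ys.max()+10,xs.min()-10:xs.max()+10];f=min(780/c.shape[1],580/c.shape[0]);save('w5c',cv2.resize(c,None,fx=f,fy=f,interpolation=cv2.INTER_CUBIC))
E
```

```text
time: 17.05
tool_pos: [572.5, -353.5, 276.5]
tcp_rot: [179.8, 0.1, 94.8]
ft_force: [1.0, 0.5, -0.5]
finger_gap: 85.5
[ 571.72718137 -352.94784101  273.94265847] [1.79993616e+02 8.22784641e-03 9.48445801e+01] [-0.19685971  0.22109396 -1.15812968] 85.41184560340936
0 5 111 [171.2 171.9 172.3 172.6 173.5]
15 25 6248 [151.7 349.4 369.7 377.  379.8]
36 68 25913 [107.4 331.  348.1 366.4 380.6]
[ 571.48229705 -353.01046625  152.09444226]
50 587 112 399
```

View pics/w5c.png

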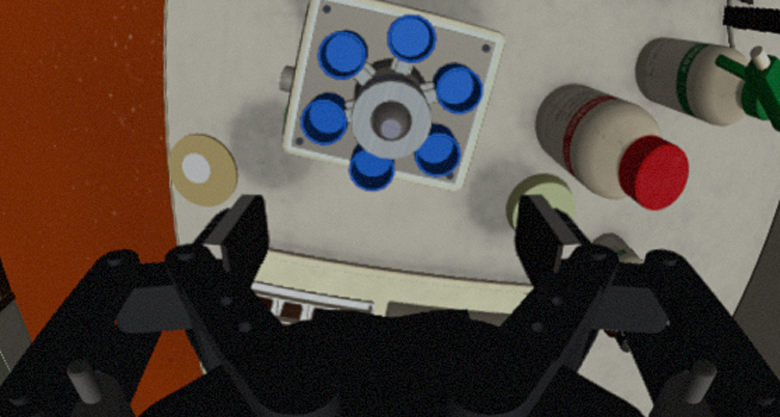

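The crop shows the rotor sitting on the drive with the spindle tip through the hub, and the drive level. The hub top measures 152.1 mm against 152 expected, so it is home. Next, the cap.

```bash
python3 -m jog '[[[0.9,-0.185,0,0,0,0,1],[0.9,-0.185,0,0,0,0,1],[0.9,-0.185,0,0,0,0,1],[0.9,-0.185,0,0,0,0,1],[0.9,-0.185,0,0,0,0,1],[0.9,-0.185,0,0,0,0,1],[0.9,-0.185,0,0,0,0,1],[0.9,-0.185,0,0,0,0,1],[0.9,-0.185,0,0,0,0,1],[0.9,-0.185,0,0,0,0,1],[0.9,-0.185,0,0,0,0,1],[0,0,0,0,0,0,1]]]'
python3 -m jog '[[[0,0,0,0,0,0,1]]]'
cat > cap.py <<'E'
from h import *
import sys
P=camera_params('wrist');im,d,p,P=cloud('wrist');np.savez('w6',im=im,p=p);s=telemetry.sense();print(s['tool_pos'],s['tcp_rot'],s['time'])
h=cv2.cvtColor(im,cv2.COLOR_RGB2HSV);m=((h[...,0]<6)|(h[...,0]>172))&(h[...,1]>180)&(h[...,2]>90)&(p[...,2]>50)&(p[...,2]<70)
k,l,st,c=cv2.connectedComponentsWithStats(m.astype(np.uint8))
for i in range(1,k):
    if st[i,4]<60:continue
    cn=max(cv2.findContours((l==i).astype(np.uint8),0,1)[0],key=cv2.contourArea);cc,r=cv2.minEnclosingCircle(cn)
    w=ray(P,cc,58)[0];e=ray(P,[cc[0]+r,cc[1]],58)[0];q=p[l==i];print(np.round(cc),w.round(1),'rad',np.linalg.norm(e-w).round(1),'z',np.nanmedian(q[:,2]),'mean',np.nanmean(q,0).round(1))
    D=w-s['tool_pos'];a=np.radians(s['tcp_rot'][2]);print('  units x,y',(D[0]*np.cos(a)+D[1]*np.sin(a))/50,(D[0]*np.sin(a)-D[1]*np.cos(a))/50)
E
python3 cap.py
```

```text
time: 18.6
tool_pos: [426.5, 133.9, 271.6]
tcp_rot: [-179.8, -0.0, 95.1]
ft_force: [0.1, -1.1, -0.4]
finger_gap: 85.2
time: 18.73
tool_pos: [427.8, 131.3, 272.4]
tcp_rot: [-179.8, 0.0, 94.9]
ft_force: [-0.4, 0.2, -1.5]
finger_gap: 85.5
[428.16617343 130.91660608 272.82211654] [-1.79865328e+02  4.16969964e-02  9.48243381e+01] 18.775
[326. 183.] [434.7 117.   58. ] rad 21.2 z 58.14411606060452 mean [435.1 116.8  57.9]
  units x,y -0.28869611085433433 0.10632867464840733
```

```bash
python3 -m jog '[[[-0.29,0.11,0.5,0,0,0,1],[0,0,0.9,0,0,0,1],[0,0,0.9,0,0,0,1],[0,0,0.9,0,0,0,1],[0,0,0.5,0,0,0,1],[0,0,0,0,0,0,1]]]'
python3 -m jog '[[[0,0,0.5,0,0,0,1],[0,0,0.5,0,0,0,1],[0,0,0.3,0,0,0,1],[0,0,0,0,0,0,1],[0,0,0,0,0,0,0],[0,0,0,0,0,0,0],[0,0,0,0,0,0,0],[0,0,0,0,0,0,0],[0,0,0,0,0,0,0],[0,0,0,0,0,0,0]]]' 40
```

```text
time: 19.52
tool_pos: [433.1, 116.2, 86.6]
tcp_rot: [-179.7, 0.0, 94.7]
ft_force: [-0.3, 0.5, 0.5]
finger_gap: 85.2
time: 20.78
tool_pos: [436.1, 117.9, 25.4]
tcp_rot: [179.9, -0.0, 94.9]
ft_force: [-1.3, -0.1, 5.9]
finger_gap: 41.0
```

```bash
python3 -m jog '[[[0,0,-0.2,0,0,0,0],[0,0,-0.6,0,0,0,0],[0,0,-0.9,0,0,0,0],[0,0,-0.9,0,0,0,0],[0,0,-0.9,0,0,0,0],[0,0,-0.9,0,0,0,0],[0,0,-0.6,0,0,0,0],[0,0,0,0,0,0,0],[0,0,0,0,0,0,0]]]'
python3 - <<'E'
from h import *
P=camera_params('wrist');im,d,p,P=cloud('wrist');save('w7',im);s=telemetry.sense();t=s['tool_pos'];print(t,s['tcp_rot'],s['ft_force'],s['finger_gap'])
h=cv2.cvtColor(im,cv2.COLOR_RGB2HSV);m=((h[...,0]<6)|(h[...,0]>172))&(h[...,1]>180)&(p[...,2]>t[2]+10)
k,l,st,c=cv2.connectedComponentsWithStats(m.astype(np.uint8));i=1+np.argmax(st[1:,4]);q=p[l==i]
zt=np.percentile(q[:,2],95);mm=(l==i)&(p[...,2]>zt-4);ys,xs=np.nonzero(mm);w=ray(P,np.c_[xs,ys],zt)
cc,r=cv2.minEnclosingCircle(w[:,:2].astype(np.float32));print('captop',zt,cc,r)
E
```

```text
time: 21.9
tool_pos: [434.7, 117.7, 273.3]
tcp_rot: [-179.9, 0.0, 94.8]
ft_force: [-0.1, -0.6, -1.6]
finger_gap: 40.7
[434.39449406 117.65691581 272.73140047] [-1.79860168e+02  7.89383517e-03  9.48475529e+01] [-0.32020327  0.41017006 -1.24484466] 41.00668301741354
captop 307.02570400909104 (433.42657470703125, 117.41421508789062) 20.770784378051758
```

View pics/w7.png

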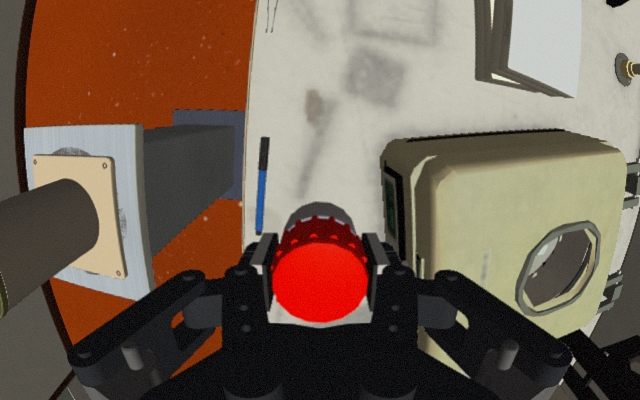

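The cap is held upright, with its red knob at (320,283) between the fingers. I move it over the spindle.

```bash
python3 -m jog '[[[-0.6,0.12,0,0,0,0,0],[-0.9,0.184,0,0,0,0,0],[-0.9,0.184,0,0,0,0,0],[-0.9,0.184,0,0,0,0,0],[-0.9,0.184,0,0,0,0,0],[-0.9,0.184,0,0,0,0,0],[-0.9,0.184,0,0,0,0,0],[-0.9,0.184,0,0,0,0,0],[-0.9,0.184,0,0,0,0,0],[-0.9,0.184,0,0,0,0,0],[-0.9,0.184,0,0,0,0,0],[0,0,0,0,0,0,0]]]'
python3 -m jog '[[[0,0,0.5,0,0,0,0],[0,0,0.4,0,0,0,0],[0,0,0,0,0,0,0],[0,0,0,0,0,0,0]]]'
cat > m.py <<'E'
from h import *
P=camera_params('wrist');im,d,p,P=cloud('wrist');s=telemetry.sense();t=s['tool_pos'];print(t,s['tcp_rot'],s['ft_force'],s['time'])
h=cv2.cvtColor(im,cv2.COLOR_RGB2HSV);m=((h[...,0]<6)|(h[...,0]>172))&(h[...,1]>180)&(p[...,2]>150)&(np.hypot(p[...,0]-571,p[...,1]+353)<40)
k,l,st,c=cv2.connectedComponentsWithStats(m.astype(np.uint8));i=1+np.argmax(st[1:,4]);q=p[l==i]
zt=np.percentile(q[:,2],95);mm=(l==i)&(p[...,2]>zt-4);ys,xs=np.nonzero(mm);w=ray(P,np.c_[xs,ys],zt)
cc,r=cv2.minEnclosingCircle(w[:,:2].astype(np.float32));print('captop',zt,cc,r)
E
python3 m.py
```

```text
time: 23.45
tool_pos: [572.1, -354.7, 270.0]
tcp_rot: [-179.7, -0.2, 94.7]
ft_force: [0.1, 0.3, -1.2]
finger_gap: 40.9
time: 23.95
tool_pos: [573.5, -351.9, 229.8]
tcp_rot: [180.0, 0.0, 94.9]
ft_force: [-0.7, -0.4, 0.3]
finger_gap: 40.9
[ 573.80019409 -352.17734829  230.5068191 ] [1.79935078e+02 5.47909170e-02 9.48664270e+01] [ 0.65522203  0.09974432 -0.12269135] 24.0
captop 263.39262811298164 (572.5628662109375, -352.1103820800781) 20.43390655517578
```

```bash
python3 -m jog '[[[-0.012,-0.022,0.3,0,0,0,0],[0,0,0.2,0,0,0,0],[0,0,0.1,0,0,0,0],[0,0,0.1,0,0,0,0],[0,0,0.1,0,0,0,0],[0,0,0,0,0,0,0]]]'
python3 -m jog '[[[0,0,0.08,0,0,0,0],[0,0,0.08,0,0,0,0],[0,0,0,0,0,0,0]]]'
```

```text
time: 24.75
tool_pos: [572.2, -352.8, 188.8]
tcp_rot: [-180.0, -0.0, 94.8]
ft_force: [-0.1, -0.0, -1.4]
finger_gap: 41.2
time: 25.12
tool_pos: [572.2, -352.5, 180.6]
tcp_rot: [-180.0, -0.1, 94.9]
ft_force: [-0.0, 1.8, -1.7]
finger_gap: 41.0
```

```bash
python3 -m jog '[[[0,0,0.05,0,0,0,0],[0,0,0.03,0,0,0,0],[0,0,0,0,0,0,0]]]'
python3 -m jog '[[[0,0,0.03,0,0,0,0],[0,0,0,0,0,0,0]]]'
```

```text
time: 25.5
tool_pos: [572.4, -352.6, 177.5]
tcp_rot: [180.0, -0.0, 94.9]
ft_force: [0.2, 5.2, 2.3]
finger_gap: 41.0
time: 25.75
tool_pos: [572.5, -352.7, 177.5]
tcp_rot: [180.0, 0.0, 94.9]
ft_force: [-5.0, 7.1, 10.1]
finger_gap: 41.1
```

Contact is at the expected height. I release, lift clear and check.

```bash
python3 -m jog '[[[0,0,-0.02,0,0,0,0],[0,0,0,0,0,0,1],[0,0,0,0,0,0,1],[0,0,0,0,0,0,1],[0,0,0,0,0,0,1],[0,0,-0.3,0,0,0,1],[0,0,-0.7,0,0,0,1],[0,0,-0.9,0,0,0,1],[0,0,-0.5,0,0,0,1],[0.6,0,0,0,0,0,1],[0.6,0,0,0,0,0,1],[0,0,0,0,0,0,1]]]'
python3 m.py
python3 - <<'E'
from h import *
im,d,p,P=cloud('wrist');r=np.hypot(p[...,0]-571.3,p[...,1]+352.7)
for a,b,zl,zh in((22.5,25,145,160),(0,16,195,225),(36,68,100,115)):
    q=p[(r>a)&(r<b)&(p[...,2]>zl)&(p[...,2]<zh)][:,2];print(a,b,len(q),np.median(q) if len(q) else None)
im2,d2,p2,_=cloud('scene');q=p2[268:298,355:392].reshape(-1,3);q=q[(q[:,2]>12)&(q[:,2]<23)&(q[:,0]<450)];print('timer',(q.min(0)+q.max(0))/2)
save('f',np.hstack([cv2.resize(im,(480,300)),cv2.resize(im2[200:310,400:500],(300,300))]))
E
```

```text
time: 27.25
tool_pos: [567.8, -291.6, 298.7]
tcp_rot: [179.9, 0.0, 95.0]
ft_force: [0.9, -1.2, -0.2]
finger_gap: 85.4
[ 567.64154862 -292.74946083  298.34263054] [1.79919457e+02 7.71537807e-02 9.49197495e+01] [-0.67718424  0.13664099 -0.70061743] 27.3
captop 211.1933641067734 (571.1723022460938, -352.5315246582031) 20.56244468688965
22.5 25 234 152.1742800455788
0 16 988 210.40302854495846
36 68 1303 107.48427886697175
timer [ 400.14899383 -231.9545153    17.32237499]
```

View pics/f.png

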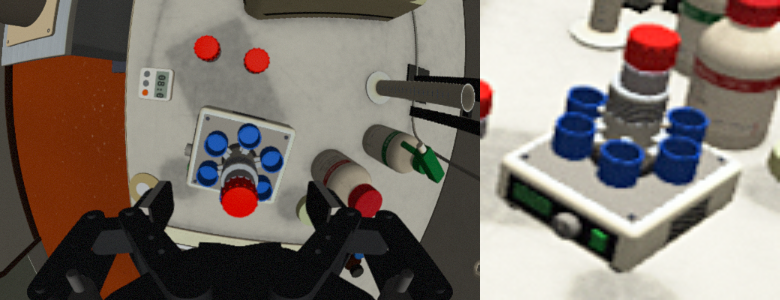

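The rotor is home and the cap stands upright on the hub. Its top is at 210.4 mm, where 210 is expected, and the timer hasn't moved.

```bash
python3 -c "
from bench import job;print(job.hand_in())"
```

```text
the job is handed in; nothing more can be done
None
```

The rotor is on the spindle and fully home, and the red cap is upright on its hub and released. I handed in at about 27 s of the 72 s allowed. The hand-in reports no verdict.

- **Rotor:** I turned it to match the measured spindle angle, so the teeth meshed on the first descent. The small rocking move came only after they had meshed. I pressed until there was about 19 N of upward force, and the wrist readings never showed more than about 25 N in all.
- **Cap:** I took the one nearest the base, about 450 mm away; the next nearest is about 523 mm.
- **Last checks:**

| Check | Measured | Expected |
|---|---|---|
| Hub top height | 152.2 mm | 152 mm |
| Cup tops height | 107.5 mm | 108 mm |
| Cap top height (two readings) | 210.4 and 211.2 mm | 210 mm |
| Cap distance from spindle axis | within about 0.5 mm | on the axis |

The timer's measured position was within about 1 mm of where it started. The gripper was open and clear of everything. No check failed or disagreed beyond the noise in the measurements.

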